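Show the long pocket telescope to a customer

TASK

Take the longest of the three pocket telescopes out of the slanted display stand on the shop counter and show it to the customer: hold it up level and side-on, lying along the length of the counter (left to right as you face across it, either end to the left), at least 20 cm above the counter top. Finish while still holding it there, steady; leave the two shorter telescopes in their sockets and the other goods where they are.

Things in the scene. Friction and masses are not known exactly. Their poses are not given: they have to be found in the camera images.
- stand: Fixed wooden stand, foot 190 x 300 mm, 120 mm high. Origin: centre of underside, z up. Three sockets in a row at y = -100, 0, 100 mm, each 30 mm wide, 70 mm deep, leaning 45 degrees from vertical to the stand's +x (upper ends away from the robot); mouth centres at x = 60, z = 95 mm in its frame. The longest telescope may be in any of them.
- long_scope: Long telescope (loose, about 220 g), round, 240 mm long. Origin: centre of the eyepiece end face; z along it to the big lens. From the eyepiece: steel tube 28 mm wide to 100 mm (70 mm of it in the socket), aluminium barrel 36 mm from 100 to 205 mm, black lens head 44 mm wide to 240 mm. Starts lens up, leaning about 45 degrees away from the robot, 1 mm loose all round.
- long_scope_mid (a point): Point on the long telescope's axis, on the 36 mm barrel, 140 mm from the eyepiece end: its centre of mass, the place to grip. Same axes as the telescope.
- long_scope_eyepiece (a point): Centre of the long telescope's eyepiece end face (at the bottom of the socket at the start).
- short_a_mid (a point): Middle of the first shorter telescope (loose, same shape, 170 mm long, barrel 34 mm, head 42 mm in diameter), which stays in its socket. z along the telescope to its big lens.
- short_b_mid (a point): Middle of the second shorter telescope (loose, same shape, 145 mm long, barrel 32 mm, head 38 mm in diameter), which stays in its socket. z along the telescope to its big lens.
- spray_can_mid (a point): Centre of an upright can, 52 mm in diameter, 150 mm tall, standing loose on the counter; to be left alone.
- gift_box_mid (a point): Centre of a flat cardboard gift box, 110 x 85 x 34 mm, lying loose on the counter; to be left alone.
- counter_mark (a point): A point of the fixed shop counter top (unmarked), 0.55 m straight ahead of the robot, z = 0; its y axis runs along the length of the counter (left to right), its x axis straight across it from the robot to the customer.
- short_scope_a: The first shorter telescope. Origin: centre of its eyepiece end face; z along it to the big lens.
- short_scope_b: The second shorter telescope. Origin: centre of its eyepiece end face; z along it to the big lens.
Not all that is in view belongs to the job. Leave any green or yellow look-alike of the long_scope alone.

How it is judged:
By the outcome, as a careful person would: the job done as asked, in the order asked, and still so for the second after the job is handed in, while the arm keeps its last pose, push and grip.
It also fails if it takes over 32 s, if anything falls off the work surface, if the arm or the gripper's body presses on something with over 40 N, if the wrist force passes 120 N, or if a joint passes its speed limit or range.

ROBOT

A 6-joint arm with a two-finger parallel gripper is mounted at the origin on the work surface. World frame = base frame: x ahead of the robot, y to its left, z up, the work surface at z = 0. Lengths are in m, angles in rad, forces in N, time in s.
With the tool pointing down it reaches from about 0.25 to 0.725 m from the base axis. Payload 4 kg.
Tool frame: the origin (TCP) lies on the centre line of the jaws, within the pads' length; the fingertips stand 22 mm ahead of it and the grasp point (between the pads) lies 3 mm ahead of it; y points along the fingers, z is the direction in which the jaws open and shut, and the axes are right-handed (so a half turn about y gives the same grasp; the last joint's range is limited). The gripper opens to 85 mm and grips with 20 to 120 N. Pads are 22 mm wide; open, the fingers measure 114 mm over their backs; the gripper's body (76 mm by 85 mm) begins 54 mm behind the grasp point. The pads swing forward as they close: fully open they stand 13 mm farther back than shut.
Start: joints at [-1.11, 0.241, 0.005, 1.335, 0, 1.571], TCP at [0.222, -0.448, 0.222] pointing down, gripper open.
Joint ranges: [-2.72, 2.72], [-1.05, 1.87], [-1.09, 1.28], [-1.99, 2.15], [-1.42, 1.44], [-3.14, 3.14]. Speed limits (rad/s): [2.79, 2.79, 3.14, 3.14, 3.14, 3.14].

INTERFACE

Orientations are given as a unit quaternion [w, x, y, z].
In Python, from bench import telemetry, viewer, hand_in gives the robot as it stands.
- The arm moves only by the tool carry_out, never from a script. Its argument "moves" is a list of rows, each a list of 7 numbers: the turn, a rotation vector about the tool's x, y, z in rad, then the shift along the tool's x, y, z in mm, then the opening, from 0 (shut) to 1 (fully open). In form: [[rx, ry, rz, x, y, z, hand], ...]. A call has exactly 5 rows; each row is the pose to reach, as a shift and turn from the pose measured when the call began, along the tool's axes at that moment; what a row does not reach only later rows make up. A row lasts 1/10 s, in which the tool goes at most 50 mm and 8.59 degrees, less where a joint would pass 70% of its speed; a pose out of reach is approached as far as the arm can. A call with a gripper value outside its range is refused whole. The fingers move at their own pace and stop on an object; the grip force is fixed at half the most. Time passes only in rows, so rows that repeat a pose let the fingers close, or fill a call up. It gives the time, the measured TCP pose, the force and the opening at its end, in the units of the state.
- telemetry.sense(): the state, without advancing time (a new reading comes with each control period).
- viewer.grab_frame(name): name is "scene" or "top" or "wrist"; returns a dict with "img" (384x512x3 uint8, blue, green, red), "z_map" (384x512 float32, m along the optical axis (not along the pixel's ray), 0 where there is no reading), "intrinsics" (3x3 intrinsics, pixels), "k1" (the pictures are not rectified: a ray, as slopes to the right and down, at radius r is drawn at 1 + k1 r^2 times it, then the intrinsics apply), "extrinsics" (4x4, takes a point from world to camera coordinates). Camera axes: x right, y down, z forward; pixel columns grow to the right and rows downward; lengths in m; the calibration is good to about 2 mm. A picture is of the moment at which its call begins.
- hand_in(): hands the job in, once; it reports no verdict.
The state is a dict: "clock": time; "joint_pos": joint angles; "dq": joint speeds; "effort": joint torques, N m; "position": TCP position; "tool_rot": TCP orientation; "ft_force": force on the tool from outside, world axes, zero at the start; "moment": the same for the moment, N m; "finger_gap": opening from 0.0 (shut) to 1.0 (fully open).
Only numpy, scipy, OpenCV 4.12 (cv2) and the standard library are available. Lean on these libraries where they do the work, as an engineer would, in place of code of your own. Each camera call takes 0.05 s, during which the arm holds its last target. There are 200 camera calls.

## Working session

There is one attempt and no reset: what is moved stays moved. The work goes in short steps, Python scripts to look and compute and a tool call to move; the robot and the scene stay as the last step left them, time stands still between calls to the robot, and variables do not carry over. Pictures are saved under pics/ and viewed, about 8 in all and at most 12, crops included, and the job is handed in when it is done.

Besides the shell and the picture viewer there is one more tool, called by a JSON object that holds its "op" and its "data". carry_out: Moves the arm, as the interface text tells. Its arguments: {"type":"object","properties":{"moves":{"type":"array","items":{"type":"array","items":{"type":"number"}}}},"required":["moves"]}

```bash
mkdir -p pics; ls
cat > h.py <<'E'
import numpy as np,cv2
from bench import telemetry,viewer,hand_in
from scipy.spatial.transform import Rotation as R
def grab(n):
    f=viewer.grab_frame(n); np.savez('last_'+n+'.npz',**f); return f
def world(f):
    K=np.array(f['intrinsics']);z=f['z_map'];h,w=z.shape
    u,v=np.meshgrid(np.arange(w),np.arange(h))
    D=np.array([f['k1'],0,0,0],float)
    p=cv2.undistortPoints(np.stack([u,v],-1).reshape(-1,1,2).astype(np.float64),K,D).reshape(h,w,2)
    P=np.concatenate([p*z[...,None],z[...,None]],-1)
    E=np.array(f['extrinsics']);W=(P-E[:3,3])@E[:3,:3]
    W[z==0]=np.nan
    return W
E
python3 - <<'E'
from h import *
for n in('scene','top'):
    f=grab(n);cv2.imwrite(f'pics/{n}0.png',f['img'])
    print(n,f['k1'],np.round(np.array(f['extrinsics']),3).tolist())
s=telemetry.sense();print(s)
E
```

```text
pics
scene -0.1216407506740577 [[0.748, 0.664, -0.01, -0.403], [0.491, -0.564, -0.664, -0.211], [-0.447, 0.492, -0.747, 1.761], [0.0, 0.0, 0.0, 1.0]]
top -0.009211744013661316 [[-0.011, -1.0, 0.019, -0.024], [-0.99, 0.008, -0.144, 0.601], [0.144, -0.021, -0.989, 1.702], [0.0, 0.0, 0.0, 1.0]]
{'clock': 0.1, 'joint_pos': array([-1.10999484e+00,  2.41338988e-01,  3.89157136e-03,  1.33518631e+00,
        2.04671319e-05,  1.57081848e+00]), 'dq': array([ 0.00015839, -0.00209931,  0.0015679 , -0.00051233, -0.0006038 ,
        0.00082629]), 'effort': array([-2.81051980e-04, -3.73136294e+01,  2.53010577e+01,  1.08366806e-02,
       -7.18456999e-05, -1.86200282e-05]), 'position': array([ 0.22208952, -0.44734323,  0.22161376]), 'tool_rot': array([ 0.16133133, -0.16161396,  0.68905706, -0.68778885]), 'ft_force': array([-0.67865677, -0.33829898, -0.59223787]), 'moment': array([ 0.04827827,  0.01875702, -0.02590387]), 'finger_gap': 0.9997112048717613}
```

View pics/scene0.png

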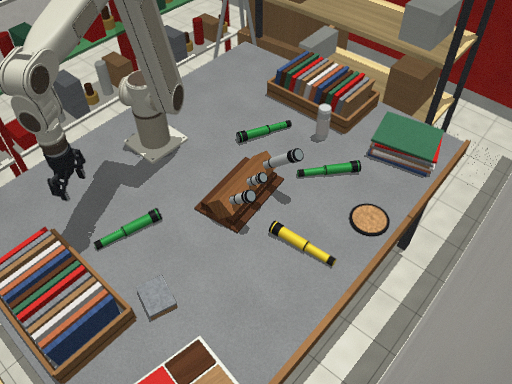

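View pics/top0.png

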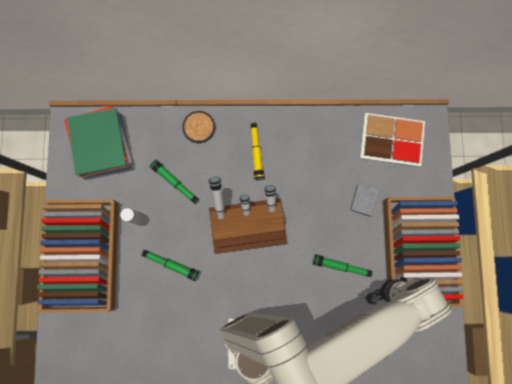

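Both views show the stand with three grey telescopes. In the top view they are at (216,195), (245,204) and (270,195); in the scene view at (283,158), (258,178) and (243,197). The one on the robot's left, top (216,195) and scene (283,158), sticks out farthest and looks like the long one. The green and yellow look-alikes lie loose on the counter. I'll confirm with a crop and measure.

Run:
```python
from h import *
a=dict(np.load('last_top.npz'));b=dict(np.load('last_scene.npz'))
A=a['img'][160:265,190:305];B=b['img'][135:240,185:315]
c=np.hstack([cv2.resize(A,None,fx=3,fy=3,interpolation=3),cv2.resize(B,None,fx=3,fy=3,interpolation=3)]);cv2.imwrite('pics/crop1.png',c)
allp=[]
for n,f in(('top',a),('scene',b)):
    W=world(f);hsv=cv2.cvtColor(f['img'],cv2.COLOR_BGR2HSV)
    reg=(W[...,0]>.35)&(W[...,0]<.85)&(abs(W[...,1]-.03)<.25)&(W[...,2]>.02)
    # stand: brown
    br=reg&(hsv[...,1]>90)&((hsv[...,0]<18)|(hsv[...,0]>172))
    P=W[br];print(n,'stand n',len(P),np.nanmin(P,0).round(3),np.nanmax(P,0).round(3))
    r=cv2.minAreaRect(P[:,:2].astype(np.float32));print(r, cv2.boxPoints(r).round(3).tolist())
    g=reg&(hsv[...,1]<70)&(W[...,2]>.1)
    nn,l,st,ce=cv2.connectedComponentsWithStats(g.astype(np.uint8))
    for i in range(1,nn):
        if st[i,4]<25: continue
        Q=W[l==i];m=Q.mean(0);d=np.linalg.svd(Q-m)[2][0];d*=np.sign(d[2])
        print(' comp',st[i],ce[i].round(),'mean',m.round(3),'dir',d.round(3),'min',Q.min(0).round(3),'max',Q.max(0).round(3))
```

```text
top stand n 2362 [ 0.376 -0.127  0.02 ] [0.844 0.246 0.131]
((0.6253494024276733, 0.05137987434864044), (0.503847599029541, 0.28754597902297974), 13.107789993286133) [[0.34700000286102295, 0.1340000033378601], [0.4129999876022339, -0.1459999978542328], [0.902999997138977, -0.03200000151991844], [0.8379999995231628, 0.24899999797344208]]
 comp [208 177  16  42 400] [217. 196.] mean [0.563 0.127 0.174] dir [0.74  0.098 0.666] min [0.485 0.106 0.101] max [0.63  0.157 0.229]
 comp [264 185  12  27 229] [270. 197.] mean [ 0.56  -0.073  0.147] dir [0.772 0.105 0.627] min [ 0.51  -0.092  0.101] max [ 0.607 -0.05   0.182]
 comp [239 195  11  21 162] [244. 204.] mean [0.537 0.024 0.137] dir [0.771 0.11  0.628] min [0.496 0.007 0.1  ] max [0.571 0.045 0.164]
scene stand n 2200 [ 0.375 -0.133  0.02 ] [0.608 0.157 0.194]
((0.5041786432266235, 0.015477359294891357), (0.22927337884902954, 0.28589966893196106), 7.0123677253723145) [[0.37299999594688416, 0.14300000667572021], [0.40799999237060547, -0.14000000059604645], [0.6349999904632568, -0.1120000034570694], [0.6010000109672546, 0.17100000381469727]]
 comp [263 148  41  20 398] [285. 158.] mean [0.575 0.117 0.173] dir [0.736 0.143 0.661] min [0.485 0.1   0.1  ] max [0.633 0.155 0.225]
 comp [247 172  21  13 176] [257. 179.] mean [0.544 0.015 0.135] dir [0.753 0.224 0.618] min [0.496 0.002 0.1  ] max [0.573 0.039 0.157]
 comp [229 190  27  14 245] [243. 197.] mean [ 0.571 -0.082  0.147] dir [0.761 0.193 0.619] min [ 0.51  -0.096  0.1  ] max [ 0.605 -0.053  0.176]
```

View pics/crop1.png

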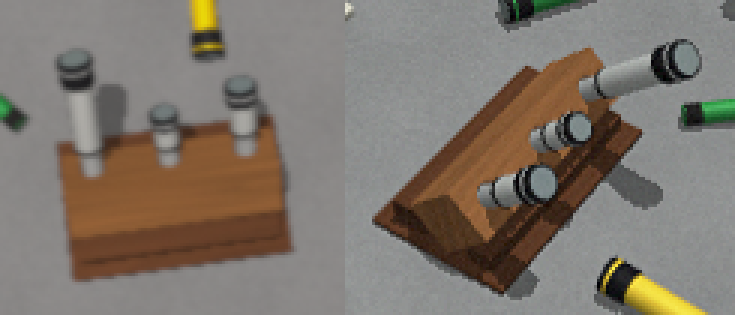

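The crop confirms it: the left telescope (crop (80,110) top, (640,75) scene) has the long 36 mm barrel, and the other two are stubby. Next I'll fit its axis from both views, with the cylinder radius known, and compute the pre-grasp move.

```bash
cat >> h.py <<'E'
from scipy.optimize import least_squares
def fit(points,d0,p0,r=.018):
    # axis through p (moved across d0) with direction d0 tilted; known radius
    u=np.cross([0,0,1],d0);u/=np.linalg.norm(u);v=np.cross(d0,u)
    def ax(q):
        d=d0+q[2]*u+q[3]*v;return p0+q[0]*u+q[1]*v,d/np.linalg.norm(d)
    f=lambda q:np.r_[np.linalg.norm(np.cross(points-ax(q)[0],ax(q)[1]),axis=1)-r, .05*q[2:]]
    s=least_squares(f,np.zeros(4),loss='soft_l1',f_scale=.002);return (*ax(s.x),np.sqrt(np.mean(s.fun**2)))
def toolR(a,zj):
    a=np.array(a)/np.linalg.norm(a);z=np.array(zj)-np.dot(zj,a)*a;z/=np.linalg.norm(z)
    return np.stack([np.cross(a,z),a,z],1)
def cur():
    s=telemetry.sense();return s,np.array(s['position']),R.from_quat(np.array(s['tool_rot'])[[1,2,3,0]]).as_matrix()
def rel(p,M):
    s,c,C=cur();print('turn',R.from_matrix(C.T@M).as_rotvec().round(3),'shift mm',(C.T@(np.array(p)-c)*1e3).round(1))
E
python3 - <<'E'
from h import *
d0=np.array([.702,.087,.707]);p0=np.array([.56,.12,.1445])
PP=[]
for n in('top','scene'):
    f=dict(np.load(f'last_{n}.npz'));W=world(f).reshape(-1,3)
    t=(W-p0)@d0;r=np.linalg.norm(W-p0-t[:,None]*d0,axis=1)
    Q=W[(abs(r)<.035)&(abs(t)<.1)]; p,d,e=fit(Q[abs((Q-p0)@d0-.01)<.04],d0,p0)
    print(n,len(Q),p.round(4),d.round(3),e, 'lens end t',np.percentile((Q-p)@d,[95,99,100]).round(4));PP.append(Q)
Q=np.vstack(PP);p,d,e=fit(Q[abs((Q-p0)@d0-.01)<.04],d0,p0);print('both',p.round(4),d.round(3),e)
p=p+d*(.1445-p[2])/d[2];print('mid by z',p)
d=d0
a=np.array([.702,.087,-.707]);h=np.array([-.123,.992,0])
s,c,C=cur();print('tool axes cols',C.round(3).tolist())
for sg in(1,-1):
    M=toolR(a,sg*h);print(sg,'scope along tool x',d@M[:,0]);rel(p-.103*a,M);print(p-.103*a)
E
```

```text
top 491 [0.5545 0.1275 0.149 ] [0.714 0.08  0.696] 0.002514587387571517 lens end t [0.0909 0.0933 0.0946]
scene 559 [0.5547 0.1256 0.1491] [0.719 0.082 0.69 ] 0.0015703591288218897 lens end t [0.0893 0.0927 0.0957]
both [0.5546 0.1262 0.1491] [0.716 0.084 0.693] 0.002202755400636313
mid by z [0.54982059 0.12563007 0.1445    ]
tool axes cols [[-0.896, -0.001, 0.445], [-0.445, 0.002, -0.896], [-0.0, -1.0, -0.002]]
1 scope along tool x 1.0001108557161886
turn [ 1.082 -2.609 -0.187] shift mm [-479.6    5.  -391.6]
[0.47751459 0.11666907 0.217321  ]
-1 scope along tool x -1.0001108557161886
turn [0.134 0.319 0.778] shift mm [-479.6    5.  -391.6]
[0.47751459 0.11666907 0.217321  ]
```

{"op": "carry_out", "data": {"moves": [[0.03,0.06,0.16,-35,-6,-28,1],[0.05,0.13,0.31,-70,-12,-57,1],[0.07,0.19,0.47,-105,-18,-86,1],[0.1,0.25,0.6,-140,-24,-114,1],[0.13,0.32,0.78,-175,-30,-143,1]]}}

```text
clock: 0.6
position: [0.3159, -0.2404, 0.2524]
tool_rot: [0.295, 0.187, 0.679, -0.646]
ft_force: [0.4, 0.3, 0.1]
finger_gap: 1.0
```

Run:
```python
from h import *
s,c,C=cur();print(s['joint_pos'].round(3),c.round(3),C.round(2).tolist())
p=np.array([.5496,.1256,.1442]);a=np.array([.702,.087,-.707]);h=np.array([-.123,.992,0])
for g in(-1,1):rel(p-.12*a,toolR(a,g*h))
```

```text
[-1.161 -0.193 -0.562  0.99   0.669  1.891] [ 0.316 -0.24   0.252] [[-0.76, 0.63, 0.16], [-0.13, 0.1, -0.99], [-0.64, -0.77, 0.01]]
turn [0.019 0.033 0.088] shift mm [-143.4  147.  -327.3]
turn [ 0.137 -3.106 -0.029] shift mm [-143.4  147.  -327.3]
```

{"op": "carry_out", "data": {"moves": [[0,-0.15,0,-18,10,-40,1],[0,-0.3,0,-36,20,-80,1],[0,-0.45,0,-54,30,-120,1],[0,-0.6,0,-72,40,-160,1],[0,-0.74,0,-90,50,-200,1]]}}

```text
clock: 1.1
position: [0.3809, -0.034, 0.2693]
tool_rot: [-0.514, 0.052, -0.532, 0.671]
ft_force: [0.3, 0.6, -0.2]
finger_gap: 1.0
```

{"op": "carry_out", "data": {"moves": [[0,-0.15,0,0,0,0,1],[0,-0.3,0,0,0,0,1],[0,-0.45,0,0,0,0,1],[0,-0.6,0,0,0,0,1],[0,-0.74,0,0,0,0,1]]}}

```text
clock: 1.6
position: [0.3804, -0.0335, 0.2687]
tool_rot: [0.673, -0.293, 0.308, -0.605]
ft_force: [-0.1, -0.1, -0.1]
finger_gap: 0.996
```

{"op": "carry_out", "data": {"moves": [[0,-0.15,0,0,0,0,1],[0,-0.3,0,0,0,0,1],[0,-0.45,0,0,0,0,1],[0,-0.6,0,0,0,0,1],[0,-0.74,0,0,0,0,1]]}}

```text
clock: 2.1
position: [0.3799, -0.0334, 0.2681]
tool_rot: [0.739, -0.494, 0.042, -0.456]
ft_force: [0.6, -0.2, -0.4]
finger_gap: 0.999
```

Run:
```python
from h import *
s,c,C=cur();print(s['joint_pos'].round(3),c.round(3),C.round(2).tolist())
p=np.array([.5496,.1256,.1442]);a=np.array([.702,.087,-.707]);h=np.array([-.123,.992,0])
for g in(1,):rel(p-.12*a,toolR(a,g*h))
```

```text
[-0.334 -0.535 -0.749  0.721  0.302  0.535] [ 0.38  -0.033  0.268] [[0.58, 0.63, 0.51], [-0.72, 0.1, 0.69], [0.39, -0.77, 0.51]]
turn [ 0.025 -0.898 -0.093] shift mm [-72.   98.3 126.7]
```

{"op": "carry_out", "data": {"moves": [[0,-0.15,0,-18,20,32,1],[0,-0.3,0,-36,40,64,1],[0,-0.45,-0.03,-54,70,96,1],[0,-0.6,-0.06,-72,98,127,1],[0,-0.74,-0.08,-72,98,127,1]]}}

```text
clock: 2.6
position: [0.4654, 0.1206, 0.2268]
tool_rot: [0.688, -0.626, -0.248, -0.272]
ft_force: [-0.3, -0.2, -0.7]
finger_gap: 1.003
```

Run:
```python
from h import *
f=grab('wrist');cv2.imwrite('pics/w1.png',f['img'])
s,c,C=cur();print(s['joint_pos'].round(3),c.round(3),C.round(2).tolist())
W=world(f).reshape(-1,3)
d0=np.array([.71,.085,.70]);d0/=np.linalg.norm(d0);p0=np.array([.5496,.1256,.1442])
t=(W-p0)@d0;r=np.linalg.norm(W-p0-t[:,None]*d0,axis=1)
Q=W[(r<.03)&(abs(t-.01)<.04)];print(len(Q))
if len(Q)>50:
    Q=Q[::max(1,len(Q)//1500)];p,d,e=fit(Q,d0,p0);print(p.round(4),d.round(3),e)
a=np.array([.702,.087,-.707]);h=np.array([-.123,.992,0])
rel(p0-.12*a,toolR(a,h))
```

```text
[ 0.373 -0.298 -0.808  0.325 -0.189  0.335] [0.464 0.118 0.226] [[0.73, 0.68, -0.0], [-0.06, 0.07, 1.0], [0.68, -0.73, 0.09]]
3936
[0.5498 0.1282 0.1437] [0.726 0.09  0.682] 0.0005576429362903163
turn [ 0.021 -0.15  -0.029] shift mm [ 3.5 -1.5 -3. ]
```

View pics/w1.png

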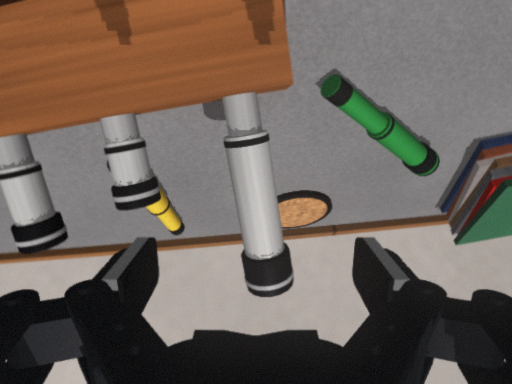

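The wrist view shows the long telescope centred between the fingers: barrel at (255,195), head at (267,270). The two short ones are clear at (30,190) and (130,165), and the green look-alike is at (380,125). The wrist-camera fit agrees with the earlier one to within 3 mm. I'll compute the final approach.

Run:
```python
from h import *
p=np.array([.5498,.1278,.1440]);d=np.array([.722,.09,.686]);d/=np.linalg.norm(d);h=np.array([-.123,.992,0])
a=np.cross(h,d);a*=-np.sign(a[2]);a/=np.linalg.norm(a);print(a)
rel(p-.003*a,toolR(a,h))
```

```text
[ 0.68079364  0.08441292 -0.727595  ]
turn [ 0.019 -0.151  0.001] shift mm [  6.6 115.9   1.9]
```

{"op": "carry_out", "data": {"moves": [[0.01,-0.08,0,4,0,1,1],[0.02,-0.15,0,7,20,2,1],[0.02,-0.15,0,7,40,2,1],[0.02,-0.15,0,7,50,2,1],[0.02,-0.15,0,7,50,2,1]]}}

```text
clock: 3.15
position: [0.5026, 0.1221, 0.1929]
tool_rot: [0.673, -0.64, -0.299, -0.221]
ft_force: [0.7, -0.5, -0.9]
finger_gap: 1.0
```

Run:
```python
from h import *
p=np.array([.5498,.1278,.1440]);d=np.array([.722,.09,.686]);d/=np.linalg.norm(d);h=np.array([-.123,.992,0])
a=np.cross(h,d);a*=-np.sign(a[2]);a/=np.linalg.norm(a)
f=grab('wrist');W=world(f).reshape(-1,3);t=(W-p)@d;r=np.linalg.norm(W-p-t[:,None]*d,axis=1)
Q=W[(r<.03)&(abs(t-.01)<.04)];Q=Q[::max(1,len(Q)//1500)];print(len(Q),[x.round(4) for x in fit(Q,d,p)])
rel(p-.003*a,toolR(a,h));print(cur()[0]['joint_pos'].round(2))
```

```text
1924 [array([0.5499, 0.1282, 0.1438]), array([0.7254, 0.0899, 0.6824]), np.float64(0.0005)]
turn [ 0.    -0.003 -0.001] shift mm [ 0.7 65.7 -0.3]
[ 0.32 -0.16 -0.81  0.17 -0.13  0.15]
```

Consistent. I'll advance and close.

{"op": "carry_out", "data": {"moves": [[0,0,0,0,20,0,1],[0,0,0,0,40,0,1],[0,0,0,0,55,0,1],[0,0,0,0,65,0,1],[0,0,0,0,66,0,1]]}}

```text
clock: 3.7
position: [0.5475, 0.1274, 0.1451]
tool_rot: [0.673, -0.64, -0.299, -0.221]
ft_force: [0.3, 0.7, -0.0]
finger_gap: 0.996
```

{"op": "carry_out", "data": {"moves": [[0,0,0,0,0,0,0.6],[0,0,0,0,0,0,0.3],[0,0,0,0,0,0,0.2],[0,0,0,0,0,0,0.1],[0,0,0,0,0,0,0.1]]}}

```text
clock: 4.2
position: [0.5473, 0.1271, 0.1465]
tool_rot: [0.672, -0.64, -0.299, -0.222]
ft_force: [-21.5, -4.7, 21.9]
finger_gap: 0.231
```

{"op": "carry_out", "data": {"moves": [[0,0,0,0,0,0,0],[0,0,0,0,0,0,0],[0,0,0,0,0,0,0],[0,0,0,0,0,0,0],[0,0,0,0,0,0,0]]}}

```text
clock: 4.7
position: [0.5453, 0.1268, 0.1503]
tool_rot: [0.672, -0.639, -0.301, -0.223]
ft_force: [-50.0, -8.6, 48.0]
finger_gap: 0.001
```

The fingers shut fully and the force built up, so the barrel was not between the pads. I'll back off gently and look.

{"op": "carry_out", "data": {"moves": [[0,0,0,0,-10,0,0],[0,0,0,0,-20,0,0],[0,0,0,0,-40,0,0.5],[0,0,0,0,-55,0,1],[0,0,0,0,-65,0,1]]}}

```text
clock: 5.2
position: [0.5004, 0.1214, 0.1982]
tool_rot: [0.672, -0.639, -0.301, -0.223]
ft_force: [-0.7, 0.2, 0.0]
finger_gap: 0.505
```

Run:
```python
from h import *
f=grab('wrist');g=grab('scene')
B=cv2.resize(g['img'][110:250,185:345],None,fx=2.5,fy=2.5);A=cv2.resize(f['img'],(467,350));cv2.imwrite('pics/w2.png',np.hstack([A,B[:350]])[:, :800])
s,c,C=cur();print(c,C.round(3).tolist(),s['finger_gap'],s['ft_force'])
p=np.array([.5498,.1278,.1440]);d=np.array([.722,.09,.686]);d/=np.linalg.norm(d)
W=world(f).reshape(-1,3);t=(W-p)@d;r=np.linalg.norm(W-p-t[:,None]*d,axis=1)
Q=W[(r<.035)&(abs(t-.01)<.04)];Q=Q[::max(1,len(Q)//1500)];print(len(Q),[x.round(4) for x in fit(Q,d,p)])
```

```text
[0.50084603 0.12157215 0.19875743] [[0.718, 0.686, -0.12], [0.085, 0.084, 0.993], [0.691, -0.722, 0.002]] 0.6779041628797745 [ 0.5920884  -0.53031628  0.44828142]
1852 [array([0.5499, 0.1283, 0.1438]), array([0.7257, 0.0903, 0.6821]), np.float64(0.0005)]
```

View pics/w2.png

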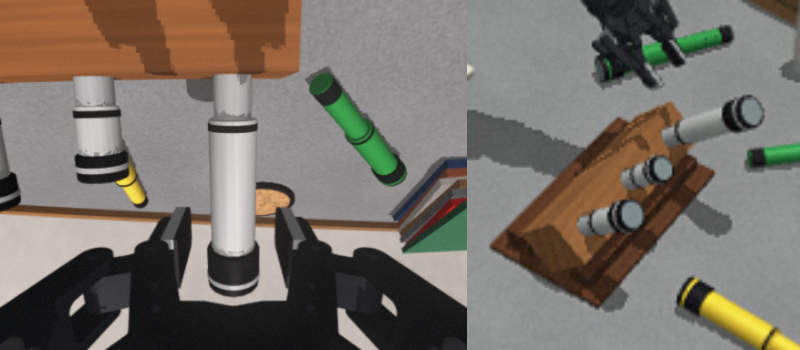

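The telescope hasn't moved: the fit is the same, and its barrel is still in the socket at (232,190) left and (700,130) right. With the jaws open, the pads stand 13 mm back, so the tips only just passed the axis and slid off. I'll go 13 mm deeper this time.

Run:
```python
from h import *
p=np.array([.5499,.1282,.1438]);d=np.array([.724,.09,.684]);d/=np.linalg.norm(d);h=np.array([-.123,.992,0])
a=np.cross(h,d);a*=-np.sign(a[2]);a/=np.linalg.norm(a);
rel(p+.010*a,toolR(a,h))
```

```text
turn [ 0.001 -0.004  0.01 ] shift mm [-2.3 83.9  0.6]
```

{"op": "carry_out", "data": {"moves": [[0,0,0,0,0,0,1],[0,0,0,0,0,0,1],[0,0,0.01,0,10,0,1],[0,0,0.01,-1,20,0,1],[0,0,0.01,-2,34,0,1]]}}

```text
clock: 5.8
position: [0.5233, 0.1243, 0.1724]
tool_rot: [0.673, -0.64, -0.299, -0.221]
ft_force: [0.5, -0.3, -0.0]
finger_gap: 1.0
```

{"op": "carry_out", "data": {"moves": [[0,0,0,0,15,0,1],[0,0,0,0,30,0,1],[0,0,0,0,42,0,1],[0,0,0,0,50,0,1],[0,0,0,0,50,0,1]]}}

```text
clock: 6.3
position: [0.5572, 0.1283, 0.1341]
tool_rot: [0.673, -0.641, -0.298, -0.22]
ft_force: [-0.0, -0.2, -0.3]
finger_gap: 0.997
```

{"op": "carry_out", "data": {"moves": [[0,0,0,0,0,0,0.6],[0,0,0,0,0,0,0.5],[0,0,0,0,0,0,0.4],[0,0,0,0,0,0,0.35],[0,0,0,0,0,0,0.3]]}}

```text
clock: 6.8
position: [0.5572, 0.1283, 0.1348]
tool_rot: [0.673, -0.64, -0.298, -0.22]
ft_force: [-3.3, -1.1, 4.8]
finger_gap: 0.398
```

{"op": "carry_out", "data": {"moves": [[0,0,0,0,0,0,0],[0,0,0,0,0,0,0],[0,0,0,0,0,0,0],[0,0,0,0,0,0,0],[0,0,0,0,0,0,0]]}}

```text
clock: 7.3
position: [0.5571, 0.1283, 0.1348]
tool_rot: [0.673, -0.64, -0.298, -0.22]
ft_force: [-2.8, -0.7, 3.2]
finger_gap: 0.396
```

Gripped at 0.396, about 34 mm. I'll pull out along the axis, starting slowly.

{"op": "carry_out", "data": {"moves": [[0,0,0,6,0,0,0],[0,0,0,12,0,0,0],[0,0,0,18,0,0,0],[0,0,0,24,0,0,0],[0,0,0,30,0,0,0]]}}

```text
clock: 7.8
position: [0.5579, 0.1282, 0.1341]
tool_rot: [0.678, -0.647, -0.284, -0.201]
ft_force: [-26.3, -0.2, -6.0]
finger_gap: 0.392
```

{"op": "carry_out", "data": {"moves": [[0,0,0,10,0,0,0],[0,0,0,20,0,0,0],[0,0,0,30,0,0,0],[0,0,0,40,0,0,0],[0,0,0,50,0,0,0]]}}

```text
clock: 8.3
position: [0.5707, 0.1293, 0.1406]
tool_rot: [0.683, -0.656, -0.267, -0.179]
ft_force: [-41.9, -2.6, -18.6]
finger_gap: 0.396
```

Run:
```python
from h import *
f=grab('wrist');g=grab('scene')
B=cv2.resize(g['img'][80:220,205:365],None,fx=2.5,fy=2.5);A=cv2.resize(f['img'],(467,350));cv2.imwrite('pics/w3.png',np.hstack([A,B[:350]])[:, :800])
s,c,C=cur();print(c,C.round(3).tolist(),s['finger_gap'],s['ft_force'],s['joint_pos'].round(2))
```

```text
[0.57156193 0.12941517 0.14105526] [[0.793, 0.595, -0.13], [0.106, 0.076, 0.992], [0.6, -0.8, -0.003]] 0.3917289474768742 [-39.49813508  -1.26029719 -12.11620733] [ 0.27  0.09 -0.65  0.19 -0.08  0.11]
```

View pics/w3.png

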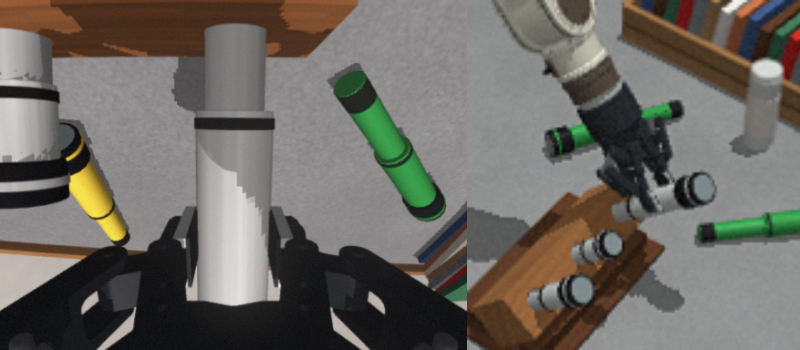

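The picture shows about 15 mm more steel tube out of the socket at (235,65). The tool has pitched flat by 6° and drifted 5 mm sideways, so it is binding. I'll refit the axis and pull again with the pitch and direction corrected.

```bash
cat >> h.py <<'E'
def near(f,p,d,lo,hi,r=.018,rad=.024):
    W=world(f).reshape(-1,3);t=(W-p)@d;q=np.linalg.norm(W-p-t[:,None]*d,axis=1)
    Q=W[(q<rad)&(t>lo)&(t<hi)];Q=Q[::max(1,len(Q)//1500)];return fit(Q,d,p,r),len(Q)
E
python3 - <<'E'
from h import *
f=dict(np.load('last_wrist.npz'));p=np.array([.5499,.1282,.1438]);d=np.array([.724,.09,.684]);d/=np.linalg.norm(d)
print(near(f,p,d,-.02,.03),near(f,p,d,-.045,-.03,.014,.02))
s,c,C=cur();d=np.array([.702,.087,.707]);h=np.array([-.123,.992,0]);print(s['moment'])
a=np.cross(h,d);a*=-np.sign(a[2]);a/=np.linalg.norm(a);base=np.array([.5571,.1283,.1348])
for k in(.018,.05,.1):rel(base+k*d,toolR(a,h))
E
```

```text
((array([0.55082388, 0.12791218, 0.14285997]), array([0.73242915, 0.08551703, 0.67545124]), np.float64(0.001297783353569363)), 1721) ((array([0.54305483, 0.14054505, 0.14942112]), array([0.55982302, 0.42234845, 0.71289548]), np.float64(0.00172086110195838)), 1642)
[-0.38248597  8.20492248  0.25112593]
turn [-0.002  0.007 -0.142] shift mm [ 2.5 -6.2  0.7]
turn [-0.002  0.007 -0.142] shift mm [ 34.2 -10.7   0.4]
turn [-0.002  0.007 -0.142] shift mm [ 83.7 -17.8   0.1]
```

{"op": "carry_out", "data": {"moves": [[0,0,-0.05,1,-2,0,0],[0,0,-0.1,2,-4,0,0],[0,0,-0.14,3,-6,0,0],[0,0,-0.14,3,-6,0,0],[0,0,-0.14,3,-6,0,0]]}}

```text
clock: 8.9
position: [0.5685, 0.1296, 0.1454]
tool_rot: [0.67, -0.636, -0.311, -0.224]
ft_force: [-3.0, 2.7, -2.0]
finger_gap: 0.394
```

Run:
```python
from h import *
s,c,C=cur();d=np.array([.702,.087,.707]);h=np.array([-.123,.992,0]);print(s['moment'],s['ft_force'],s['finger_gap'],c,C[:,0])
a=np.cross(h,d);a*=-np.sign(a[2]);a/=np.linalg.norm(a);base=np.array([.5571,.1283,.1348])
for k in(.018,.05,.1):rel(base+k*d,toolR(a,h))
```

```text
[0.46136775 1.97463803 0.13380017] [-2.95691099  2.70604514 -1.95395158] 0.3935432544331817 [0.56853396 0.12962885 0.1454077 ] [0.70602815 0.09503734 0.70177786]
turn [-0.004  0.007 -0.007] shift mm [ 2.4 -0.7  0.1]
turn [-0.004  0.007 -0.007] shift mm [34.4 -0.9 -0.2]
turn [-0.004  0.007 -0.007] shift mm [84.4 -1.2 -0.5]
```

The force is relieved with the telescope on the true 45° axis. I'll pull along it with a slight counter-pitch.

{"op": "carry_out", "data": {"moves": [[0,0,-0.02,6,-1,0,0],[0,0,-0.02,12,-1,0,0],[0,0,-0.03,18,-2,0,0],[0,0,-0.03,24,-2,0,0],[0,0,-0.03,30,-2,0,0]]}}

```text
clock: 9.4
position: [0.589, 0.1318, 0.1684]
tool_rot: [0.666, -0.632, -0.32, -0.235]
ft_force: [-2.7, -0.6, -1.8]
finger_gap: 0.397
```

```bash
cat > st.py <<'E'
from h import *
s,c,C=cur();d=np.array([.702,.087,.707]);h=np.array([-.123,.992,0]);print(s['moment'],s['ft_force'],s['finger_gap'],c,C[:,0])
a=np.cross(h,d);a*=-np.sign(a[2]);a/=np.linalg.norm(a);base=np.array([.5571,.1283,.1348])
k=(c-base)@d;print('k',k);rel(base+k*d,toolR(a,h))
E
python3 st.py
```

```text
[-0.45914654  1.70077072 -0.0253322 ] [-2.71715913 -0.58306545 -1.81412471] 0.3971625807704375 [0.58896897 0.13176417 0.16844043] [0.68450667 0.09245928 0.72311956]
k 0.04645718660537349
turn [-0.003  0.008  0.023] shift mm [-0.   1.1  0.5]
```

Sliding freely now, 46 mm out. I'll continue.

{"op": "carry_out", "data": {"moves": [[0,0,0.02,8,1,0,0],[0,0,0.02,16,1,0,0],[0,0,0.02,24,1,0,0],[0,0,0.02,32,1,0,0],[0,0,0.02,40,1,0,0]]}}

```text
clock: 9.9
position: [0.6176, 0.1356, 0.1972]
tool_rot: [0.668, -0.635, -0.314, -0.228]
ft_force: [-0.6, -0.1, -3.6]
finger_gap: 0.394
```

```bash
python3 st.py; python3 -c "
from h import *
f=grab('scene');g=grab('wrist')
B=cv2.resize(f['img'][80:220,205:365],None,fx=2.5,fy=2.5);A=cv2.resize(g['img'],(467,350));cv2.imwrite('pics/w4.png',np.hstack([A,B[:350]])[:, :800])"
```

```text
[-0.1335118   1.03479222  0.00424813] [-0.62684898 -0.07706283 -3.59541116] 0.39445306734272856 [0.61759845 0.13557927 0.19721689] [0.69840295 0.09418052 0.70948104]
k 0.08723194943717529
turn [-0.003  0.008  0.004] shift mm [0.  1.1 0.2]
```

View pics/w4.png

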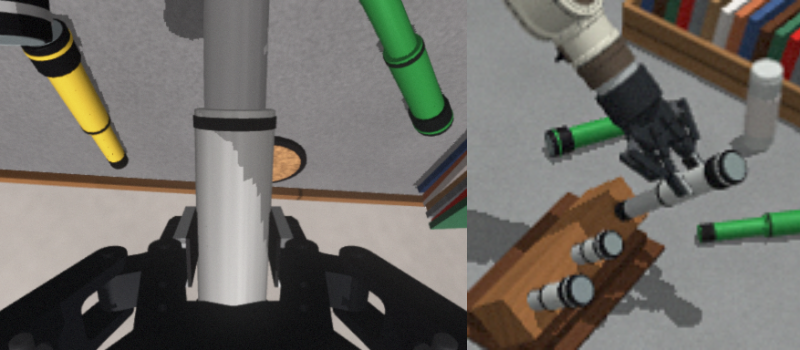

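The telescope is out: eyepiece end at (622,212) right, free of the mouth, k = 87 mm against the 70 mm socket depth. The short ones are in place at (597,247) and (560,292). I'll lift clear.

{"op": "carry_out", "data": {"moves": [[0,0,0,15,0,0,0],[0,0,0,30,0,0,0],[0,0,0,50,-20,0,0],[0,0,0,70,-40,0,0],[0,0,0,90,-60,0,0]]}}

```text
clock: 10.5
position: [0.639, 0.139, 0.3057]
tool_rot: [0.668, -0.634, -0.315, -0.229]
ft_force: [-0.6, 0.3, -3.2]
finger_gap: 0.393
```

{"op": "carry_out", "data": {"moves": [[0,0,0,10,-25,0,0],[0,0,0,25,-50,0,0],[0,0,0,40,-75,0,0],[0,0,0,50,-95,0,0],[0,0,0,50,-100,0,0]]}}

```text
clock: 11.0
position: [0.6041, 0.135, 0.4165]
tool_rot: [0.668, -0.632, -0.317, -0.232]
ft_force: [0.5, -1.0, -2.5]
finger_gap: 0.393
```

Run:
```python
from h import *
s,c,C=cur();print(c,s['joint_pos'].round(2),s['ft_force'],s['finger_gap'])
r=np.sqrt(.5);a=np.array([r,0,-r])
for z in([r,0,r],[-r,0,-r]):
    M=toolR(a,z);print('x->',M[:,0].round(2));rel([.5,.12,.38],M)
```

```text
[0.60413077 0.13502895 0.41651109] [ 0.27 -0.14 -0.22  0.69 -0.1   0.1 ] [ 0.52790235 -1.0073273  -2.47370002] 0.3927650244095138
x-> [ 0. -1.  0.]
turn [-0.085  1.662 -0.062] shift mm [-99.5 -50.   -1.3]
x-> [0. 1. 0.]
turn [-0.061 -1.477  0.083] shift mm [-99.5 -50.   -1.3]
```

{"op": "carry_out", "data": {"moves": [[0,-0.13,0,-6,-4,0,0],[0,-0.27,0,-12,-8,0,0],[-0.01,-0.4,0.01,-18,-12,0,0],[-0.02,-0.54,0.02,-24,-16,0,0],[-0.03,-0.67,0.03,-30,-20,0,0]]}}

```text
clock: 11.5
position: [0.5684, 0.1302, 0.4065]
tool_rot: [-0.519, 0.688, 0.507, 0.003]
ft_force: [-0.4, 0.3, -3.0]
finger_gap: 0.396
```

{"op": "carry_out", "data": {"moves": [[0,-0.13,0,0,0,0,0],[0,-0.27,0,0,0,0,0],[-0.01,-0.4,0.01,0,0,0,0],[-0.02,-0.54,0.02,0,0,0,0],[-0.03,-0.67,0.03,0,0,0,0]]}}

```text
clock: 12.0
position: [0.5679, 0.1302, 0.404]
tool_rot: [-0.312, 0.665, 0.639, -0.227]
ft_force: [0.0, 0.9, -3.3]
finger_gap: 0.397
```

Run:
```python
from h import *
s,c,C=cur();print(c,s['joint_pos'].round(2),s['ft_force'],s['finger_gap'],C[:,0])
r=np.sqrt(.5);a=np.array([r,0,-r])
rel(c,toolR(a,[-r,0,-r]))
```

```text
[0.56792117 0.13018061 0.40404061] [ 0.35 -0.19 -0.28  0.72 -0.23 -1.19] [ 1.26614626e-04  8.64676157e-01 -3.30884749e+00] 0.39706498347395064 [0.0794417  0.99207421 0.09735389]
turn [ 0.002 -0.125  0.013] shift mm [0. 0. 0.]
```

{"op": "carry_out", "data": {"moves": [[0,-0.07,0.01,0,0,0,0],[0,-0.12,0.01,0,0,0,0],[0,-0.12,0.01,0,0,0,0],[0,-0.12,0.01,0,0,0,0],[0,-0.12,0.01,0,0,0,0]]}}

```text
clock: 12.5
position: [0.5678, 0.1301, 0.4033]
tool_rot: [-0.273, 0.653, 0.653, -0.268]
ft_force: [0.7, 0.2, -2.2]
finger_gap: 0.395
```

Run:
```python
from h import *
s,c,C=cur();print(c,s['ft_force'],s['finger_gap'],C[:,0].round(3))
im=[]
p0=c;d0=np.array([0,1.,0])
for n in('scene','top','wrist'):
    f=grab(n);W=world(f);im.append(f['img'])
    hsv=cv2.cvtColor(f['img'],cv2.COLOR_BGR2HSV)
    m=(abs(W[...,1]-c[1])<.17)&(np.linalg.norm(W[...,[0,2]]-c[[0,2]],axis=-1)<.045)&(hsv[...,1]<60)&(hsv[...,2]>70)
    Q=W[m];print(n,len(Q),Q.min(0).round(3),Q.max(0).round(3))
    t=Q[:,1]-c[1]
    for nm,lo,hi,r in(('barrel+',.02,.055,.018),('barrel-',-.035,-.015,.018),('tube',-.13,-.05,.014)):
        S=Q[(t>lo)&(t<hi)]
        if len(S)>20: x=fit(S[::max(1,len(S)//1500)],d0,p0+d0*(lo+hi)/2,r);print(nm,len(S),[v.round(4) for v in x])
cv2.imwrite('pics/w5.png',np.hstack([cv2.resize(im[0][40:280,180:420],(400,400)),cv2.resize(im[1][110:270,170:330],(400,400))]))
```

```text
[0.56777936 0.1301284  0.40325088] [ 0.72870788  0.18225403 -2.16484721] 0.3954968244838209 [0.003 1.    0.006]
scene 600 [ 0.525 -0.034  0.397] [0.581 0.204 0.446]
barrel+ 70 [array([0.5569, 0.1676, 0.4145]), array([1.000e-04, 9.999e-01, 1.300e-02]), np.float64(0.0015)]
barrel- 67 [array([0.5553, 0.1051, 0.4144]), array([0.0405, 0.9987, 0.0298]), np.float64(0.0022)]
tube 237 [array([0.556 , 0.0401, 0.4127]), array([0.028 , 0.9966, 0.0779]), np.float64(0.002)]
top 601 [ 0.536 -0.029  0.407] [0.578 0.21  0.447]
barrel+ 105 [array([0.5616, 0.1676, 0.447 ]), array([0.8129, 0.5819, 0.0251]), np.float64(0.0094)]
barrel- 72 [array([0.5503, 0.1051, 0.4443]), array([ 5.0e-04,  1.0e+00, -6.4e-03]), np.float64(0.0071)]
tube 228 [array([0.5539, 0.0401, 0.4362]), array([-0.0156,  0.999 ,  0.0412]), np.float64(0.0057)]
wrist 24960 [0.524 0.029 0.395] [0.577 0.178 0.448]
barrel+ 1767 [array([0.5568, 0.1676, 0.4149]), array([0.0148, 0.9997, 0.0186]), np.float64(0.0005)]
barrel- 4104 [array([0.5322, 0.1051, 0.4352]), array([-0.7014,  0.2328, -0.6737]), np.float64(0.0058)]
tube 9283 [array([0.5567, 0.0401, 0.4113]), array([-0.0293,  0.9984,  0.0485]), np.float64(0.0012)]
```

View pics/w5.png

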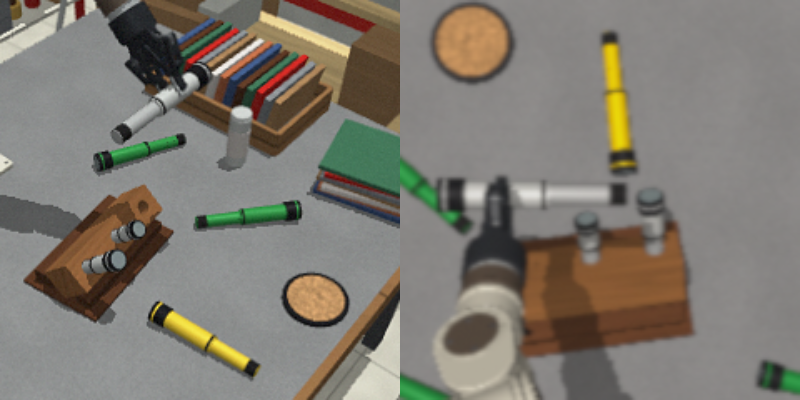

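The left half (scene) shows the telescope held high at (160,105). The top view shows it along the counter from (440,195) to (625,193), with both short telescopes still in their sockets. The lens end is about 1.4° high, so I'll level it and hold.

{"op": "carry_out", "data": {"moves": [[0,-0.017,0.017,0,0,0,0],[0,-0.017,0.017,0,0,0,0],[0,-0.017,0.017,0,0,0,0],[0,-0.017,0.017,0,0,0,0],[0,-0.017,0.017,0,0,0,0]]}}

```text
clock: 13.15
position: [0.5679, 0.1302, 0.404]
tool_rot: [-0.264, 0.657, 0.65, -0.276]
ft_force: [-0.1, -0.0, -3.5]
finger_gap: 0.397
```

{"op": "carry_out", "data": {"moves": [[0,0,0,0,0,0,0],[0,0,0,0,0,0,0],[0,0,0,0,0,0,0],[0,0,0,0,0,0,0],[0,0,0,0,0,0,0]]}}

```text
clock: 13.65
position: [0.5679, 0.1301, 0.4039]
tool_rot: [-0.264, 0.657, 0.65, -0.276]
ft_force: [1.1, 0.1, -2.6]
finger_gap: 0.394
```

Run:
```python
from h import *
s,c,C=cur();print(c,s['ft_force'],s['finger_gap'],C[:,0].round(3),abs(s['dq']).max())
d0=np.array([0,1.,0])
for n in('scene','wrist'):
    f=grab(n);W=world(f);hsv=cv2.cvtColor(f['img'],cv2.COLOR_BGR2HSV)
    Q=W[(abs(W[...,1]-c[1])<.17)&(np.linalg.norm(W[...,[0,2]]-c[[0,2]],axis=-1)<.045)&(hsv[...,1]<60)&(hsv[...,2]>70)]
    t=Q[:,1]-c[1];P=[]
    for lo,hi,r in((.02,.055,.018),(-.11,-.06,.014)):
        S=Q[(t>lo)&(t<hi)];P.append(fit(S[::max(1,len(S)//1500)],d0,c+d0*(lo+hi)/2,r)[0])
    v=P[0]-P[1];print(n,np.round(P,4).tolist(),'deg tilt,yaw',np.degrees(v[[2,0]]/v[1]).round(2))
```

```text
[0.56790807 0.13009466 0.40392541] [ 1.12245591  0.06739277 -2.57910071] 0.39418177547656486 [ 0.002  1.    -0.018] 0.0006891854914825666
scene [[0.5567, 0.1676, 0.4145], [0.556, 0.0451, 0.4148]] deg tilt,yaw [-0.13  0.33]
wrist [[0.5568, 0.1676, 0.4142], [0.539, 0.0451, 0.4313]] deg tilt,yaw [-8.01  8.31]
```

The scene fit shows it level to 0.1° and steady. The wrist fit of the tube jumped to a point about 25 mm along the viewing ray, far off the axis and not physically possible. I'm discarding it.

```bash
python3 -c "
from bench import hand_in
print(hand_in())"
```

```text
the job is handed in; nothing more can be done
None
```

The long telescope came from the socket on the robot's left. It is now held level along the length of the counter, with its axis about 0.41 m above the top. I handed the job in at about 14 s of the 32 s allowed.

**Problems along the way:**
- **First grasp:** the fingers closed without catching the barrel and pressed on it with about 70 N at the wrist. That is under the 120 N wrist limit. It is over 40 N, but I took the contact to be the fingers rather than the gripper's body. The telescope did not move, and going 13 mm deeper gave a firm grip.
- **First pull:** the telescope jammed in the socket, with about 46 N at the wrist. It slid out freely once I set the tool back to the 45° socket angle.

**Last checks:**
- **Pose:** the scene camera put the tilt at −0.1° and the yaw at 0.3°.
- **Steadiness:** the arm was still, and the grip opening held at about 0.395.
- **Other goods:** after the pull, the last picture showed both short telescopes in their sockets. I saw nothing disturbed in the views I took, but I did not measure the other goods again at the end, and the gift box was outside the final crop.
- **One reading disagreed:** the final wrist-camera fit gave a tilt of −8° and a yaw of 8°. Its tube point was about 25 mm off the axis, so I treated it as a failed fit. The wrist camera's earlier fit had agreed with the scene camera.

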